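# Take a photometer reading and print the slip

## Task

Take a water-sample reading with closed fingers, touching and pressing only: first push the photometer's open black lid fully shut; then press the large round key, then the long bar key, then the square key on the slip printer, each fully down and let come back up. Do not press any key while the lid is open or two keys together, never press the small round key, and do not move or pick up any of the bottles and cups.

Things in the scene. Friction and masses are not known exactly. Their poses are not given: they have to be found in the camera images.
- photometer: white bench photometer, fixed: flat box 240 mm deep (x), 180 wide, deck 55 high; side, place and yaw vary. Origin: centre of its underside; x points from front to back. A row of three keys lies 78 mm in front of the origin, 54 mm apart, in any left-right order. A well 80 x 76 mm, 25 mm high on the deck, centred 62 mm behind the origin, holds a capped vial under the lid.
- lid_hinge (a point): middle of the hinge line of the photometer's lid, 102 mm behind the photometer's origin and 80 mm above the desk; axes as the photometer's, the hinge line runs along y
- lid (a joint): angle of the black lid, rad: 0 shut, flat on the well; starts open 0.7 to 1.3, leaning up and back about its far edge. A plate 80 mm long from the hinge, 76 wide, 10 thick (inner face passes through the hinge line, outer face 10 mm further out). The hinge is stiff (0.06 N m): the lid stays where it is left; 1 to 2 N at the edge moves it.
- lid_edge (a point): middle of the lid's free edge, on its outer face (80 mm from the hinge; the top of the lid, 90 mm above the desk, when shut)
- printer: grey slip printer, fixed to the desk: a box 170 mm deep (x), 130 mm wide, 70 mm high, with a white roll cover across its rear half that reaches 98 mm. Origin at the centre of its underside, x axis from front to back. Its key sits 50 mm in front of the origin, on top. It stands on the other side of the robot's x axis from the photometer.
- round_key (a joint): moulded black key cap, round, 30 mm across, on the photometer. Joint value 0 up, 0.005 m fully down; a spring, 1.5 N to start and 5 N fully down; it springs back up. The keys stay 5 mm proud of their bezel when fully down.
- round_key_top (a point): centre of the top of that key (68 mm above the desk when up); axes as the photometer's; moves down with the key
- bar_key (a joint): moulded black key cap, a bar, 14 mm front to back by 42 mm left to right, on the photometer. Joint value 0 up, 0.005 m fully down; a spring, 1.5 N to start and 5 N fully down; it springs back up. The keys stay 5 mm proud of their bezel when fully down.
- bar_key_top (a point): centre of the top of that key (68 mm above the desk when up); axes as the photometer's; moves down with the key
- square_key (a joint): moulded black key cap, square, 26 by 26 mm, the only key of the slip printer, on the printer. Joint value 0 up, 0.005 m fully down; a spring, 1.5 N to start and 5 N fully down; it springs back up. The keys stay 5 mm proud of their bezel when fully down.
- square_key_top (a point): centre of the top of that key (83 mm above the desk when up); axes as the printer's; moves down with the key
- small_key (a joint): moulded black key cap, round but small, 14 mm across; not used in this job, on the photometer. Joint value 0 up, 0.005 m fully down; a spring, 1.5 N to start and 5 N fully down; it springs back up. The keys stay 5 mm proud of their bezel when fully down.
- small_key_top (a point): centre of the top of that key (68 mm above the desk when up); axes as the photometer's; moves down with the key
- cup_a: clear lidded sample cup, 52 mm wide, 55 mm high, standing loose; origin at the centre of its underside. Leave it alone.
- cup_b: clear lidded sample cup, 52 mm wide, 55 mm high, standing loose; origin at the centre of its underside. Leave it alone.
- amber_a: amber bottle, 52 mm wide, 115 mm high, standing loose; origin at the centre of its underside. Leave it alone.
- amber_b: amber bottle, 52 mm wide, 115 mm high, standing loose; origin at the centre of its underside. Leave it alone.
- amber_c: amber bottle, 52 mm wide, 115 mm high, standing loose; origin at the centre of its underside. Leave it alone.
- white_bottle: white bottle, 64 mm wide, 160 mm high, standing loose; origin at the centre of its underside. Leave it alone.
- dropper: small white dropper bottle, 28 mm wide, 60 mm high, standing loose; origin at the centre of its underside. Leave it alone.

How it is judged:
By the outcome, as a careful person would: the job done as asked, in the order asked, and still so for the second after the job is handed in, with the robot touching nothing.
It also fails if it takes over 56 s, if anything falls off the work surface, if the arm or the gripper's body presses on something with over 40 N, if the wrist force passes 120 N, or if a joint passes its speed limit or range.

## Robot

A 7-joint arm with a two-finger parallel gripper is mounted at the origin on the work surface. World frame = base frame: x ahead of the robot, y to its left, z up, the work surface at z = 0. Lengths are in m, angles in degrees, forces in N, time in s.
With the tool pointing down it reaches from about 0.4 to 0.875 m from the base axis. Payload 6.5 kg.
Tool frame: the origin (TCP) lies between the finger pads; the fingertips stand arm.finger_overhang ahead of it and the grasp point (between the pads) lies 5 mm behind it (arm.finger_overhang is the distance from the TCP to the fingertips, in m); z points along the fingers, y is the line along which they close (so a half turn about z gives the same grasp; the last joint's range is limited). The gripper opens to 88 mm and grips with 3 to 60 N. Pads are 18 mm wide; open, the fingers measure 123 mm over their backs; the gripper's body (75 mm by 187 mm) begins 45 mm behind the grasp point.
Start: joints at [73.213, 30.733, -0.252, 88.115, 0.149, 61.152, -4.079], TCP at [0.146, -0.633, 0.253] pointing down, gripper open.
Joint ranges: [-154.64, 154.64], [-21.42, 123.67], [-72.66, 72.17], [13.99, 137.28], [-74.86, 254.86], [10.95, 109.41], [-158.01, 158.01]. Speed limits (degrees/s): [136.94, 136.94, 180, 180, 180, 180, 180].

## Interface

Orientations are given as a 3x3 rotation matrix whose columns are the frame's x, y, z axes.
In Python, from workcell import monitor, vision, arm gives the robot as it stands.
- The arm moves only by the shell command python3 -m jog 'ROWS' [FORCE]. ROWS is JSON, a list that holds one entry, the list of rows, each a list of 7 numbers: the shift along the tool's x, y, z scaled (see below), then the turn, a rotation vector about the tool's x, y, z scaled (see below), then the closure, from -1 (fully open) to 1 (shut). A call has exactly 5 rows; each row is the pose to reach, as a shift and turn from the pose commanded when the call began, along the tool's axes at that moment; what a row does not reach only later rows make up. The controller multiplies each number of a shift by 0.25 m and each number of a turn by 90 degrees. A row lasts 1/8 s, in which the tool goes at most 62.5 mm and 10.7 degrees, less where a joint would pass 70% of its speed; a pose out of reach is approached as far as the arm can. A call with a number of a shift or a turn outside -1 to 1 is refused whole. A call with a gripper value outside its range is refused whole. The fingers move at their own pace and stop on an object; FORCE is the grip in N (left out, the last holds). Time passes only in rows, so rows that repeat a pose let the fingers close, or fill a call up. It gives the time, the measured TCP pose, the force, the opening and the grip force at its end, in the units of the state.
- monitor.get_obs(): the state, without advancing time (a new reading comes with each control period).
- vision.grab_frame(name): name is "scene" or "top"; returns (picture, depth): 384x512x3 uint8, blue, green, red; 384x512 float32, m along the optical axis (not along the pixel's ray), 0 where there is no reading.
- vision.get_calibration(name): a dict with "fx", "fy", "cx", "cy" (pixels), "extrinsics" (4x4, takes a point from camera to world coordinates). Camera axes: x right, y down, z forward; pixel columns grow to the right and rows downward; lengths in m; the calibration is good to about 2 mm. A picture is of the moment at which its call begins. get_calibration takes no time and is no camera call.
- arm.sign_off(): hands the job in; it is judged then, once.
The state is a dict: "time_s": time; "joints": joint angles; "joint_velocities": joint speeds; "tau": joint torques, N m; "tool_pos": TCP position; "orientation": TCP orientation; "ft_force": force on the tool from outside, world axes, zero at the start; "torque": the same for the moment, N m; "width": opening from 0.0 (shut) to 1.0 (fully open); "grip_force": force on a finger pad.
Only numpy, scipy, OpenCV 4.12 (cv2) and the standard library are available. Lean on these libraries where they do the work, as an engineer would, in place of code of your own. Each camera call takes 0.05 s, during which the arm holds its last target. There are 200 camera calls.

## Working session

There is one attempt and no reset: what is moved stays moved. The work goes in short steps, Python scripts to look and compute and a shell command to move; the robot and the scene stay as the last step left them, time stands still between calls to the robot, and variables do not carry over. Pictures are saved under pics/ and viewed, at most 10 in all, crops included, and the job is handed in when it is done.

```bash
mkdir -p pics
python3 - <<'E'
from workcell import monitor,vision,arm
import cv2,numpy as np
o=monitor.get_obs();print(o['time_s'],o['tool_pos'],o['orientation'],o['width'],arm.finger_overhang,o['ft_force'])
for n in("scene","top"):
    p,d=vision.grab_frame(n);np.savez(f'{n}.npz',p=p,d=d)
    cv2.imwrite(f'pics/{n}0.png',cv2.resize(p,(800,600),interpolation=cv2.INTER_CUBIC))
    c=vision.get_calibration(n);print(n,c)
E
```

```text
0.0 [ 0.14599034 -0.63279707  0.25183341] [[ 9.74386386e-01  2.24879735e-01 -5.25993982e-04]
 [ 2.24880303e-01 -9.74385032e-01  1.63055051e-03]
 [-1.45842897e-04 -1.70707190e-03 -9.99998532e-01]] 0.998578460989219 0.014 [-0.70446574  0.04937366 -0.57140639]
scene {'fx': 441.303264193346, 'fy': 441.303264193346, 'cx': 251.39377824132075, 'cy': 195.60236426817107, 'extrinsics': array([[-0.82345611,  0.43878994, -0.35969908,  1.16355843],
       [ 0.5673065 ,  0.62654442, -0.53442065,  0.81696075],
       [-0.00913095, -0.64413157, -0.76486021,  1.25974194],
       [ 0.        ,  0.        ,  0.        ,  1.        ]])}
top {'fx': 355.1701545365292, 'fy': 355.1701545365292, 'cx': 256.4904659987882, 'cy': 191.17290470953023, 'extrinsics': array([[-0.01592292, -0.99667826,  0.07986809,  0.49625209],
       [-0.99985369,  0.01537239, -0.00750316,  0.00781598],
       [ 0.00625047, -0.07997588, -0.9967772 ,  1.24130646],
       [ 0.        ,  0.        ,  0.        ,  1.        ]])}
```

View pics/top0.png

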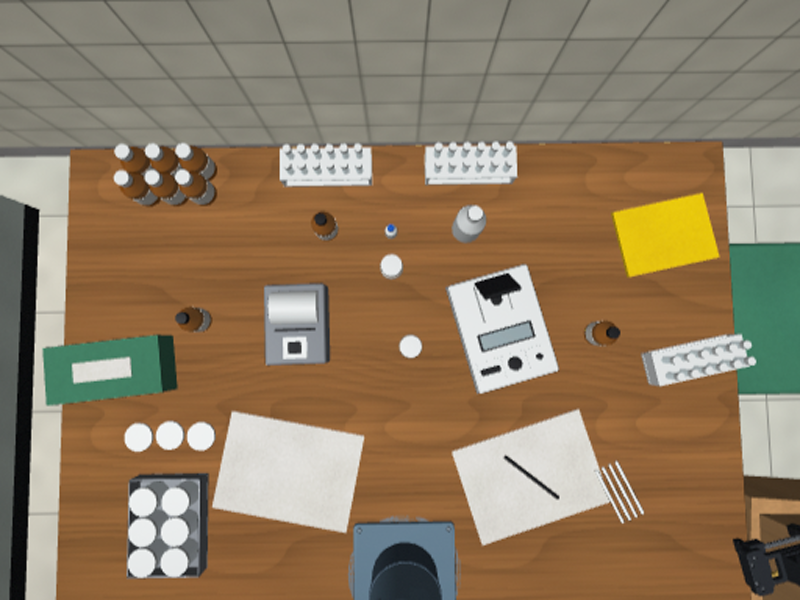

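View pics/scene0.png

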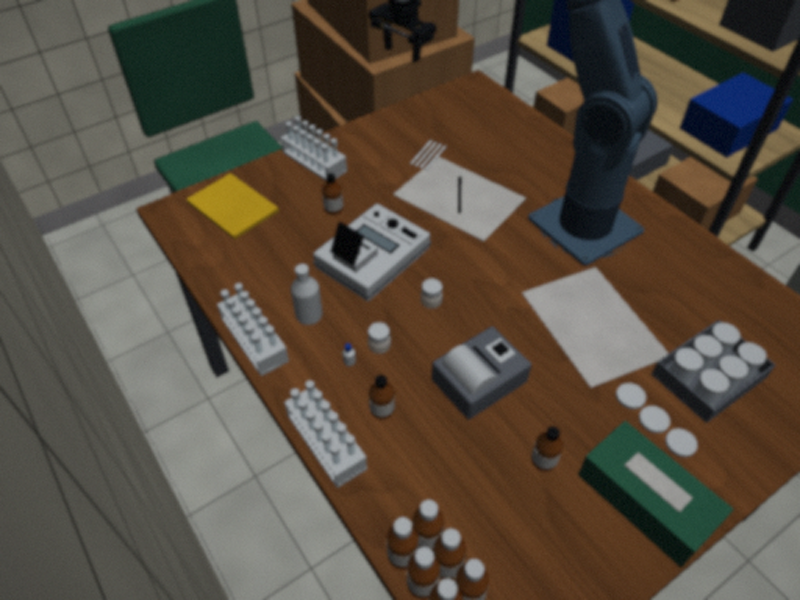

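The top view shows the photometer on the right: bar key about (490,370), large round (515,363), small (540,356), and the open lid about (497,288). The printer is on the left with its key at (294,347). I'll enlarge both for exact pixels.

```bash
cat > h.py <<'E'
import numpy as np
from workcell import vision
def pt(n,u,v,z):
    c=vision.get_calibration(n);E=c['extrinsics']
    r=E[:3,:3]@[(u-c['cx'])/c['fx'],(v-c['cy'])/c['fy'],1];t=E[:3,3]
    return t+r*(z-t[2])/r[2]
def pix(n,P):
    c=vision.get_calibration(n);E=c['extrinsics']
    q=E[:3,:3].T@(np.array(P)-E[:3,3]);return np.array([c['fx']*q[0]/q[2]+c['cx'],c['fy']*q[1]/q[2]+c['cy'],q[2]])
E
python3 - <<'E'
import cv2,numpy as np
from h import *
z=np.load('top.npz');p=z['p'];d=z['d']
a=cv2.resize(p[165:255,280:370],(540,540),interpolation=cv2.INTER_CUBIC)
b=cv2.resize(p[175:240,165:215],(250,325),interpolation=cv2.INTER_CUBIC)
im=np.zeros((540,790,3),np.uint8);im[:,:540]=a;im[:325,540:]=b
cv2.imwrite('pics/crop.png',im)
# dark blobs with areas
g=p.max(2)
for (r0,r1,c0,c1),h in(((212,250,295,360),.068),((212,235,176,200),.083)):
    m=(g[r0:r1,c0:c1]<60).astype(np.uint8)
    n,l,s,ce=cv2.connectedComponentsWithStats(m)
    for i in range(1,n):
        if s[i,4]>6:
            u,v=ce[i]+[c0,r0];print((u,v),s[i],pt('top',u,v,h))
# lid + surfaces
c=vision.get_calibration('top');E=c['extrinsics']
V,U=np.mgrid[160:260,280:370];D=d[160:260,280:370]
X=np.stack([(U-c['cx'])/c['fx']*D,(V-c['cy'])/c['fy']*D,D],-1)@E[:3,:3].T+E[:3,3]
dark=(g[160:260,280:370]<60)&(V<200)&(X[...,2]>.075)
L=X[dark];print(len(L),L.min(0),L.max(0),L.mean(0))
def rect(c0,c1,r0,r1,lo,hi):
    V,U=np.mgrid[r0:r1,c0:c1];D=d[r0:r1,c0:c1]
    X=np.stack([(U-c['cx'])/c['fx']*D,(V-c['cy'])/c['fy']*D,D],-1)@E[:3,:3].T+E[:3,3]
    k=(X[...,2]>lo)&(X[...,2]<hi);return cv2.minAreaRect(X[k][:,:2].astype(np.float32))
print(rect(280,370,160,260,.045,.070),rect(160,215,175,240,.06,.085))
E
```

```text
(np.float64(329.29787234042556), np.float64(231.93617021276594)) [31 17  8  7 47] [ 0.452124   -0.23825159  0.068     ]
(np.float64(313.6470588235294), np.float64(236.55882352941177)) [13 22 12  6 34] [ 0.43787051 -0.18630914  0.068     ]
(np.float64(188.57142857142858), np.float64(221.46428571428572)) [ 9  7  7  7 28] [0.49384205 0.22109137 0.083     ]
279 [ 0.49625209 -0.23313615  0.0754848 ] [0.63782361 0.00781598 1.24130646] [ 0.60748521 -0.19271792  0.13459224]
((0.5253193378448486, -0.2188013792037964), (0.24027596414089203, 0.18091429769992828), 15.25871467590332) ((0.5405939817428589, 0.224370077252388), (0.13004077970981598, 0.16937750577926636), 89.82866668701172)
```

View pics/crop.png

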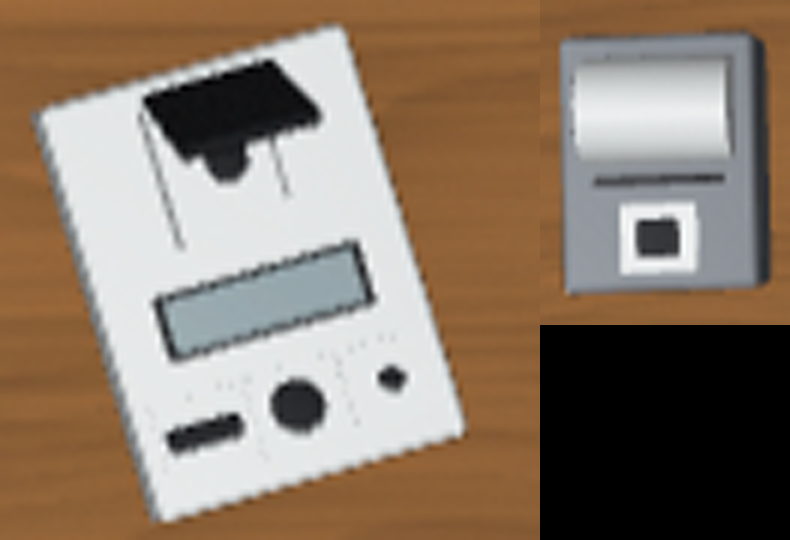

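The crop confirms the bar key, round key and small key from left to right along the photometer's front. All positions agree with the given geometry to about 2 mm. Next: the lid angle and the waypoints.

Run:
```python
import cv2,numpy as np
from h import *
from workcell import monitor
z=np.load('top.npz');p=z['p'];d=z['d'];g=p.max(2)
th=np.radians(15.3);ex=np.array([np.cos(th),np.sin(th),0]);ey=np.array([-ex[1],ex[0],0]);O=np.array([.5258,-.2183,0])
c=vision.get_calibration('top');E=c['extrinsics']
V,U=np.mgrid[170:200,296:340];D=d[170:200,296:340]
X=np.stack([(U-c['cx'])/c['fx']*D,(V-c['cy'])/c['fy']*D,D],-1)@E[:3,:3].T+E[:3,3]
k=(g[170:200,296:340]<50)&(D>0)
Q=(X[k]-O);q=np.stack([Q@ex,Q@ey,Q[:,2]],-1)
for v in range(170,200):
    kk=k[v-170]
    if kk.sum():
        w=X[v-170][kk]-O;print(v,kk.sum(),np.round([np.median(w@ex),np.median(w@ey),np.median(w[:,2])],3))
H=O+.102*ex+[0,0,.08]
for a in(.7,.85,1,1.15,1.3):
    cs=[]
    for s in(-.038,.038):
        for r in(0,.08):
            for t in(0,.01):
                P=H+ey*s+ex*(-r*np.cos(a)+t*np.sin(a))+np.array([0,0,r*np.sin(a)+t*np.cos(a)])
                cs.append(((pix('top',P)[:2]-[280,165])*6).round().astype(int).tolist())
    print(a,cs)
# bottles: white, amber right
for n,u,v,h in(('white',475,213,.16),('amberR',613,333,.115),('cup',410,346,.055)):print(n,pt('top',u*.64,v*.64,h))
```

```text
175 1 [ 0.107 -0.033  0.092]
176 5 [ 0.105 -0.028  0.095]
177 10 [ 0.103 -0.022  0.098]
178 14 [ 0.1   -0.017  0.103]
179 19 [ 0.098 -0.011  0.105]
180 23 [ 0.096 -0.006  0.11 ]
181 27 [ 0.093 -0.001  0.116]
182 28 [0.09  0.    0.122]
183 27 [0.086 0.001 0.13 ]
184 27 [ 0.082 -0.     0.137]
185 23 [0.079 0.005 0.14 ]
186 20 [0.077 0.011 0.144]
187 16 [0.075 0.016 0.151]
188 12 [0.073 0.021 0.151]
189 12 [0.07  0.022 0.153]
190 10 [0.066 0.02  0.151]
191 6 [ 0.063 -0.001  0.074]
192 6 [0.06  0.    0.074]
193 5 [0.058 0.003 0.074]
0.7 [[271, 69], [270, 56], [325, 169], [325, 156], [139, 108], [137, 95], [186, 209], [185, 197]]
0.85 [[271, 69], [269, 55], [324, 152], [323, 137], [139, 108], [136, 93], [184, 193], [182, 178]]
1 [[271, 69], [269, 53], [322, 133], [319, 117], [139, 108], [136, 92], [181, 174], [178, 158]]
1.15 [[271, 69], [268, 52], [318, 113], [315, 95], [139, 108], [135, 91], [177, 154], [173, 136]]
1.3 [[271, 69], [267, 52], [313, 91], [309, 72], [139, 108], [134, 90], [172, 132], [167, 113]]
white [ 0.75093384 -0.15007587  0.16      ]
amberR [ 0.50999176 -0.43053532  0.115     ]
cup [ 0.48994828 -0.01917242  0.055     ]
```

Lid angle is about 1.08 rad, and the outer face is visible from above. I'll travel high to a spot behind it, closing the fingers on the way.

```bash
python3 -m jog '[[[0.15,-0.09,0,0,0,0,1],[0.3,-0.17,0,0,0,0,1],[0.46,-0.26,0,0,0,0,1],[0.61,-0.34,0,0,0,0,1],[0.767,-0.431,0,0,0,0,1]]]' 20
python3 -m jog '[[[0.15,-0.09,0,0,0,0,1],[0.3,-0.17,0,0,0,0,1],[0.46,-0.26,0,0,0,0,1],[0.61,-0.34,0,0,0,0,1],[0.767,-0.431,0,0,0,0,1]]]'
python3 -m jog '[[[0.15,-0.09,0,0,0,0,1],[0.3,-0.17,0,0,0,-0.0256,1],[0.46,-0.26,0,0,0,-0.0256,1],[0.61,-0.34,0,0,0,-0.0256,1],[0.767,-0.431,0,0,0,-0.0256,1]]]'
cat >> h.py <<'E'
def rel():
    from workcell import monitor
    o=monitor.get_obs();R=np.array(o['orientation']);th=np.radians(15.3);ex=np.array([np.cos(th),np.sin(th),0]);ey=np.array([-ex[1],ex[0],0])
    t=np.array(o['tool_pos'])+R@[0,0,.014];w=t-[.5258,-.2183,0]
    print('t',o['time_s'],'tip ph',np.round([w@ex,w@ey,t[2]],4),'yaw',np.degrees(np.arctan2(R[1,0],R[0,0])).round(2),'z',R[:,2].round(4),'F',np.round(o['ft_force'],1),'w',round(o['width'],3))
E
python3 -c "import h;h.rel()"
```

```text
time_s: 0.72
tool_pos: [0.3095, -0.4841, 0.2524]
orientation: [[0.974, 0.225, -0.0], [0.225, -0.974, 0.0], [-0.0, -0.0, -1.0]]
ft_force: [0.8, -0.8, -0.6]
width: 0.455
grip_force: 0.0
time_s: 1.35
tool_pos: [0.472, -0.3362, 0.2524]
orientation: [[0.974, 0.224, -0.001], [0.224, -0.974, 0.0], [-0.001, -0.0, -1.0]]
ft_force: [0.3, 0.5, 0.3]
width: 0.005
grip_force: 0.0
time_s: 1.98
tool_pos: [0.6345, -0.1883, 0.2522]
orientation: [[0.965, 0.263, -0.001], [0.263, -0.965, -0.0], [-0.001, -0.0, -1.0]]
ft_force: [0.3, -0.9, -0.3]
width: 0.007
grip_force: 0.0
t 1.975 tip ph [1.128e-01 2.000e-04 2.382e-01] yaw 15.27 z [-1.e-03 -2.e-04 -1.e+00] F [ 0.3 -0.9 -0.3] w 0.007
```

```bash
python3 -m jog '[[[0,0,0.07,0,0,0,1],[0,0,0.14,0,0,0,1],[0,0,0.21,0,0,0,1],[0,0,0.28,0,0,0,1],[0,0,0.328,0,0,0,1]]]' | grep force
python3 -m jog '[[[-0.05,0,0.02,0,0,0,1],[-0.105,0,0.04,0,0,0,1],[-0.135,0,0.055,0,0,0,1],[-0.163,0,0.068,0,0,0,1],[-0.19,0,0.09,0,0,0,1]]]' | grep force
python3 - <<'E'
import h,cv2
h.rel()
p,_=h.vision.grab_frame('scene');cv2.imwrite('pics/s1.png',cv2.resize(p[100:220,180:300],(600,600),interpolation=cv2.INTER_CUBIC))
E
```

```text
ft_force: [0.3, 0.1, -0.3]
grip_force: 0.0
ft_force: [0.3, -0.1, 0.7]
grip_force: 0.5
t 3.225 tip ph [ 0.0645 -0.0005  0.1345] yaw 15.3 z [ 1.1e-03 -4.0e-04 -1.0e+00] F [ 0.3 -0.1  0.7] w 0.005
```

View pics/s1.png

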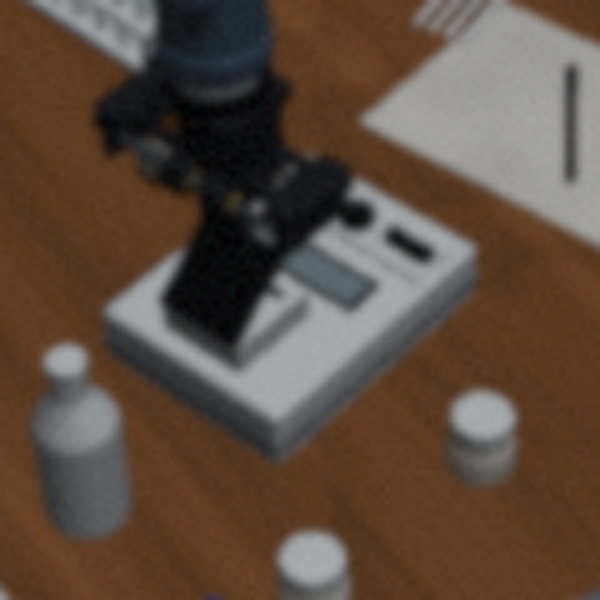

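The finger is on the lid's outer face (about (230,270) in the crop) and the lid is swinging forward. I'll continue the arc to shut.

```bash
python3 -m jog '[[[-0.024,0,0.026,0,0,0,1],[-0.057,0,0.072,0,0,0,1],[-0.07,0,0.1,0,0,0,1],[-0.081,0,0.124,0,0,0,1],[-0.09,0,0.15,0,0,0,1]]]' | grep force
python3 -c "import h;h.rel()"
python3 -m jog '[[[-0.004,0,0.014,0,0,0,1],[-0.004,0,0.028,0,0,0,1],[-0.004,0,0.036,0,0,0,1],[-0.004,0,0.044,0,0,0,1],[-0.004,0,0.044,0,0,0,1]]]' | grep force
python3 -c "import h;h.rel()"
```

```text
ft_force: [0.1, -0.0, 1.3]
grip_force: 0.3
t 3.9 tip ph [ 0.042  -0.0003  0.0963] yaw 15.3 z [-1.e-04  0.e+00 -1.e+00] F [ 0.1 -0.   1.3] w 0.006
ft_force: [-13.8, 3.9, 39.8]
grip_force: 19.6
t 4.525 tip ph [ 0.0411 -0.0004  0.0899] yaw 15.29 z [-5.e-04 -8.e-04 -1.e+00] F [-13.8   3.9  39.8] w 0.004
```

40 N at a tip height of 0.0899 means the lid is shut. I'll lift, move over the round key and check.

```bash
python3 -m jog '[[[0,0,-0.08,0,0,0,1],[0,0,-0.16,0,0,0,1],[-0.16,0,-0.16,0,0,0,1],[-0.32,0,-0.16,0,0,0,1],[-0.476,0,-0.16,0,0,0,1]]]' | grep force
python3 - <<'E'
import h,cv2
p,_=h.vision.grab_frame('scene');cv2.imwrite('pics/s2.png',cv2.resize(p[100:220,180:300],(600,600),interpolation=cv2.INTER_CUBIC))
h.rel()
E
```

```text
ft_force: [-0.5, -1.1, -0.3]
grip_force: 0.0
t 5.2 tip ph [-0.0852 -0.0007  0.1255] yaw 15.07 z [-5.6e-03 -6.0e-04 -1.0e+00] F [-4.6 -0.7 -1.6] w 0.007
```

View pics/s2.png

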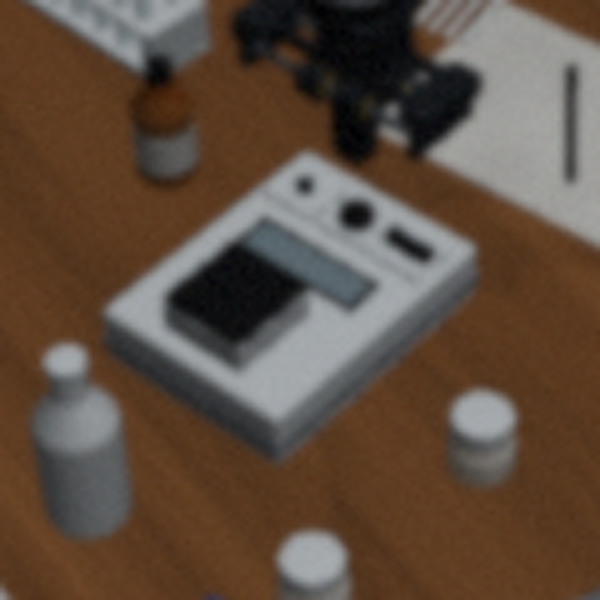

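The lid lies flat on the well and the keys are clear. I'll descend to just above the round key, letting the overshoot settle.

```bash
python3 -m jog '[[[0,0,0,0,0,0,1],[0,0,0.05,0,0,0,1],[0,0,0.1,0,0,0,1],[0,0,0.15,0,0,0,1],[0,0,0.18,0,0,0,1]]]' | grep force
python3 -m jog '[[[0,0,0,0,0,0,1],[0,0,0,0,0,0,1],[0,0,0,0,0,0,1],[0,0,0,0,0,0,1],[0,0,0,0,0,0,1]]]' | grep force
python3 -c "import h;h.rel()"
```

```text
ft_force: [0.1, 0.2, -0.1]
grip_force: 0.0
ft_force: [-0.1, 0.4, 0.6]
grip_force: 0.0
t 6.45 tip ph [-0.0779 -0.0004  0.0809] yaw 15.3 z [ 3.e-04 -2.e-04 -1.e+00] F [-0.1  0.4  0.6] w 0.002
```

```bash
python3 -m jog '[[[0,0,0.03,0,0,0,1],[0,0,0.055,0,0,0,1],[0,0,0.07,0,0,0,1],[0,0,0.08,0,0,0,1],[0,0,0.08,0,0,0,1]]]' | grep force
python3 -c "import h;h.rel()"
```

```text
ft_force: [-8.5, 4.4, 34.8]
grip_force: 17.2
t 7.075 tip ph [-0.0779 -0.0003  0.063 ] yaw 15.3 z [-6.e-04 -5.e-04 -1.e+00] F [-8.5  4.4 34.8] w 0.004
```

The round key is fully down (tip 0.063, 35 N). I'll release it and move over the bar key.

```bash
python3 -m jog '[[[0,0,-0.08,0,0,0,1],[0,0,-0.16,0,0,0,1],[0,-0.08,-0.16,0,0,0,1],[0,-0.16,-0.16,0,0,0,1],[0,-0.216,-0.16,0,0,0,1]]]' | grep force
python3 -m jog '[[[0,0,0,0,0,0,1],[0,0,0,0,0,0,1],[0,0,0.04,0,0,0,1],[0,0,0.08,0,0,0,1],[0,0,0.08,0,0,0,1]]]' | grep force
python3 - <<'E'
import h,cv2
h.rel()
p,_=h.vision.grab_frame('scene');cv2.imwrite('pics/s3.png',cv2.resize(p[100:180,200:300],(750,600),interpolation=cv2.INTER_CUBIC))
E
```

```text
ft_force: [-0.6, 0.3, 0.8]
grip_force: 0.0
ft_force: [-0.7, 0.8, -0.2]
grip_force: 0.0
t 8.325 tip ph [-0.0787  0.054   0.0796] yaw 15.28 z [-2.1e-03  7.0e-04 -1.0e+00] F [-0.7  0.8 -0.2] w 0.003
```

View pics/s3.png

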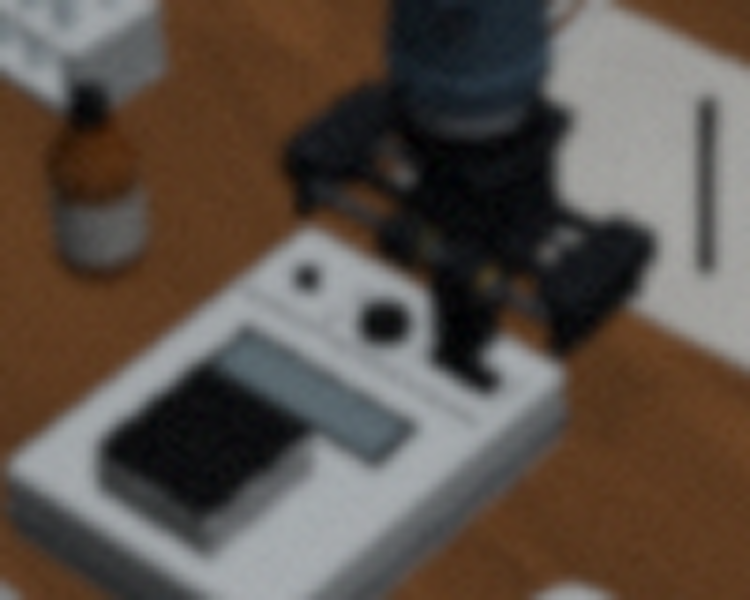

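The fingers are over the bar key (about (465,370)), well clear of the round key, and the lid is still shut. Pressing.

```bash
python3 -m jog '[[[0,0,0.03,0,0,0,1],[0,0,0.055,0,0,0,1],[0,0,0.07,0,0,0,1],[0,0,0.08,0,0,0,1],[0,0,0.08,0,0,0,1]]]' | grep force
python3 -c "import h;h.rel()"
python3 -m jog '[[[0,0,-0.1,0,0,0,1],[0,0,-0.2,0,0,0,1],[0,0,-0.3,0,0,0,1],[0,0,-0.4,0,0,0,1],[0,0,-0.4,0,0,0,1]]]' | grep force
python3 - <<'E'
import h,numpy as np
h.rel()
o=h.monitor.get_obs() if hasattr(h,'monitor') else __import__('workcell').monitor.get_obs()
R=np.array(o['orientation']);t=np.array(o['tool_pos'])
for s in(np.array([.4938,.2211,0]),np.array([.5406-.05,.2230,0])):
    d=R.T@(s-t);print('shift/0.25',np.round(d/.25,3),t)
E
```

```text
ft_force: [-8.7, 3.1, 34.9]
grip_force: 17.8
t 9.0 tip ph [-0.0777  0.0535  0.0629] yaw 15.3 z [-1.e-04 -8.e-04 -1.e+00] F [-8.7  3.1 34.9] w 0.004
ft_force: [-0.3, -0.3, -0.2]
grip_force: 0.0
t 9.625 tip ph [-0.077  0.053  0.162] yaw 15.29 z [ 0.0031 -0.0013 -1.    ] F [-0.3 -0.3 -0.2] w 0.005
shift/0.25 [ 0.646 -1.518  0.702] [ 0.43749212 -0.1874714   0.17596195]
shift/0.25 [ 0.636 -1.529  0.702] [ 0.43749212 -0.1874714   0.17596195]
```

The bar key also went fully down. Now over to the printer.

```bash
python3 -m jog '[[[0.06,-0.15,0,0,0,0,1],[0.13,-0.3,0,0,0,0,1],[0.19,-0.46,0,0,0,0,1],[0.26,-0.61,0,0,0,0,1],[0.32,-0.762,0,0,0,0,1]]]' | grep force
python3 -m jog '[[[0.06,-0.15,0,0,0,0,1],[0.13,-0.3,0,0,0,0,1],[0.19,-0.46,0,0,0,0,1],[0.26,-0.61,0,0,0,0,1],[0.32,-0.762,0,0,0,0,1]]]' | grep force
python3 -m jog '[[[0,0,0,0,0,0,1],[0,0,0.1,0,0,0,1],[0,0,0.2,0,0,0,1],[0,0,0.26,0,0,0,1],[0,0,0.26,0,0,0,1]]]'
python3 - <<'E'
import h,cv2
h.rel()
p,_=h.vision.grab_frame('scene');cv2.imwrite('pics/s4.png',cv2.resize(p[190:270,260:360],(750,600),interpolation=cv2.INTER_CUBIC))
E
```

```text
ft_force: [1.0, 0.3, 0.3]
grip_force: 0.0
ft_force: [-0.3, 0.2, 0.1]
grip_force: 0.0
time_s: 11.5
tool_pos: [0.4894, 0.2216, 0.1084]
orientation: [[0.965, 0.263, -0.003], [0.263, -0.965, -0.001], [-0.003, 0.001, -1.0]]
ft_force: [-0.2, -0.5, 0.1]
width: 0.003
grip_force: 0.0
t 11.5 tip ph [0.0809 0.4339 0.0944] yaw 15.27 z [-0.0026 -0.0015 -1.    ] F [-0.2 -0.5  0.1] w 0.003
```

View pics/s4.png

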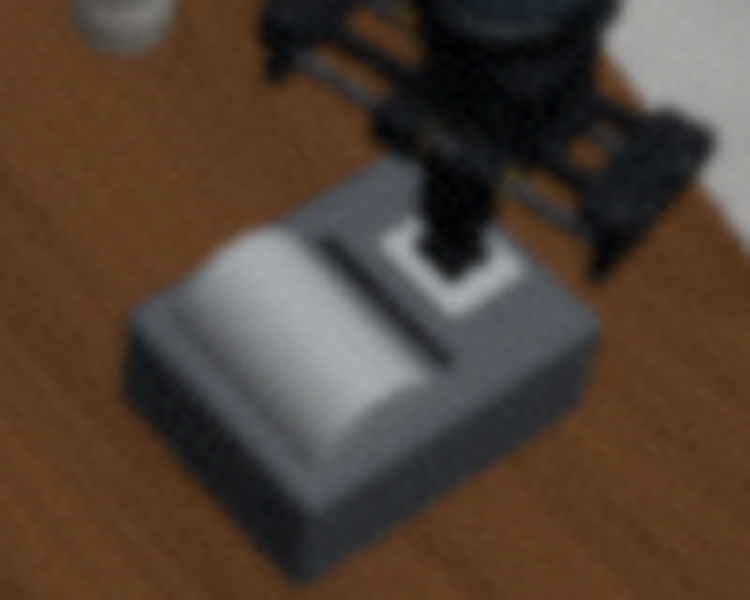

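The fingers are centred over the square key (about (450,250)). Pressing.

```bash
python3 -m jog '[[[0.008,0,0.03,0,0,0,1],[0.008,0,0.055,0,0,0,1],[0.008,0,0.07,0,0,0,1],[0.008,0,0.08,0,0,0,1],[0.008,0,0.08,0,0,0,1]]]' | grep force
python3 -c "import h;h.rel()"
```

```text
ft_force: [-5.8, -3.9, 26.2]
grip_force: 13.0
t 12.175 tip ph [0.085  0.4347 0.0781] yaw 15.29 z [ 1.8e-03 -2.0e-04 -1.0e+00] F [-5.8 -3.9 26.2] w 0.005
```

Fully down (0.078, 26 N, well past the 5 N spring). I'll lift clear and check the whole scene.

```bash
python3 -m jog '[[[0,0,-0.12,0,0,0,1],[0,0,-0.24,0,0,0,1],[0,0,-0.36,0,0,0,1],[0,0,-0.48,0,0,0,1],[0,0,-0.6,0,0,0,1]]]' | grep force
python3 -m jog '[[[0,0,0,0,0,0,1],[0,0,0,0,0,0,1],[0,0,0,0,0,0,1],[0,0,0,0,0,0,1],[0,0,0,0,0,0,1]]]' | grep force
python3 - <<'E'
import h,cv2
h.rel()
p,_=h.vision.grab_frame('scene');cv2.imwrite('pics/s5.png',cv2.resize(p,(800,600),interpolation=cv2.INTER_CUBIC))
E
```

```text
ft_force: [0.8, 0.7, 0.2]
grip_force: 0.0
ft_force: [0.0, -0.6, -0.1]
grip_force: 0.0
t 13.425 tip ph [0.0839 0.4347 0.2253] yaw 15.3 z [-8.e-04 -3.e-04 -1.e+00] F [ 0.  -0.6 -0.1] w 0.006
```

View pics/s5.png

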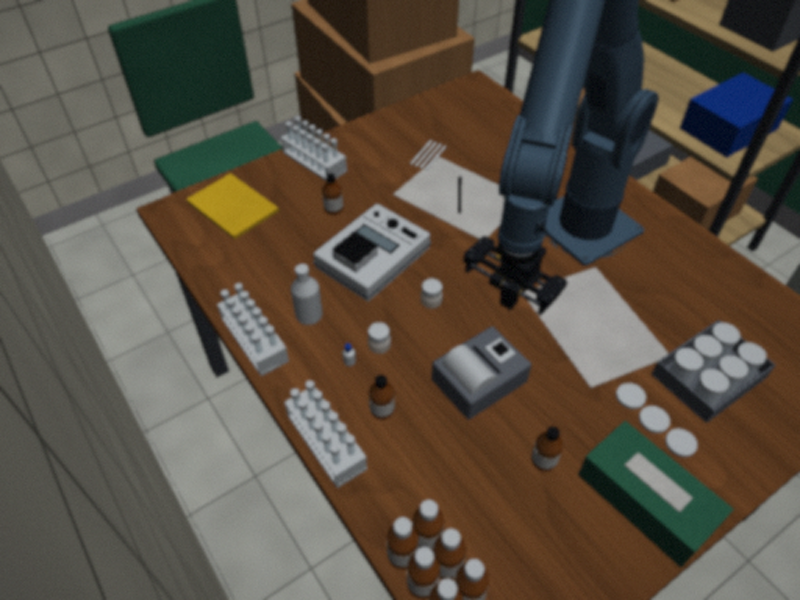

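The lid is shut (about (355,250)), the bottles and cups stand where they were, and the arm is clear of everything. Handing in.

```bash
python3 -c "from workcell import arm;print(arm.sign_off())"
```

```text
the job is handed in; nothing more can be done
None
```

I pushed the lid fully shut, pressed the round, bar and square keys fully down in that order, released each one, and handed the job in at about 13.5 s with the arm touching nothing.

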